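Set out the stacked gearbox parts in their dishes

ROBOT

A 6-joint arm with a two-finger parallel gripper is mounted at the origin on a cart in front of the work surface, level with it; the furniture and walls round the work are solid. World frame = base frame: x ahead of the robot, y to its left, z up, the work surface at z = 0. Lengths are in m, angles in rad, forces in N, time in s.
With the tool pointing down it reaches from about 0.35 to 0.85 m from the base axis. Payload 8.1 kg.
Tool frame: the origin (TCP) lies at the very end of the fingers, on their centre line; the grasp point (between the pads) lies 19 mm behind it (robot.pinch_z is the distance from the TCP to the grasp point, in m); y points along the fingers, x is the direction in which the jaws open and shut, and the axes are right-handed (so a half turn about y gives the same grasp; the last joint's range is limited). The gripper opens to 93 mm and grips with 3 to 60 N. Pads are 15 mm wide; open, the fingers measure 128 mm over their backs; the gripper's body (75 mm by 188 mm) begins 65 mm behind the grasp point.
Start: joints at [1.265, 0.13, 1.488, -0, 1.523, -0.085], TCP at [0.131, 0.585, 0.219] pointing down, gripper open.
Joint ranges: [-2.96, 2.96], [-0.89, 2.26], [0.02, 2.5], [-1.34, 4.48], [0, 2.73], [-2.66, 2.66]. Speed limits (rad/s): [2.39, 2.39, 2.79, 3.14, 3.14, 3.14].

INTERFACE

Orientations are given as a rotation vector (axis times angle).
In Python, from plant import robot gives the robot as it stands.
- The arm moves only by the shell command python3 -m inch 'ROWS' [FORCE]. ROWS is JSON, a list of rows, each a list of 5 numbers: the closure, from -1 (fully open) to 1 (shut), then the shift along the world's x, y, z in m, then the turn about the world's z in rad. A call has 1 to 8 rows; each row is the pose to reach, as a shift and turn from the pose measured when the call began; what a row does not reach only later rows make up. A row lasts 1/8 s, in which the tool goes at most 62.5 mm and 10.7 degrees, less where a joint would pass 70% of its speed; a pose out of reach is approached as far as the arm can. A call with a gripper value outside its range is refused whole. The fingers move at their own pace and stop on an object; FORCE is the grip in N (left out, the last holds). Time passes only in rows, so rows that repeat a pose let the fingers close. It gives the time, the measured TCP pose, the force and the opening at its end, in the units of the state.
- robot.read_state(): the state, without advancing time (a new reading comes with each control period).
- robot.read_camera(name): name is "scene" or "top" or "wrist"; returns a dict with "color" (420x560x3 uint8, red, green, blue), "mtx" (3x3 intrinsics, pixels), "dist_coeffs" ([k1, k2, p1, p2, k3] as OpenCV has them; the pictures are not rectified), "R" (3x3) and "t" (3): a world point X has camera coordinates R X + t; the wrist camera has in their place "hand_eye" (4x4, takes a point from camera to tool coordinates, whose origin is the TCP and whose axes are the tool frame's). Camera axes: x right, y down, z forward; pixel columns grow to the right and rows downward; lengths in m; the calibration is good to about 2 mm. A picture is of the moment at which its call begins: read the wrist's pose just before it. There is no depth.
- robot.close_job(): hands the job in, once; it reports no verdict.
The state is a dict: "t": time; "q": joint angles; "dq": joint speeds; "joint_torque": joint torques, N m; "tool_pos": TCP position; "orientation": TCP orientation; "force": force on the tool from outside, world axes, zero at the start; "wrist_torque": the same for the moment, N m; "opening": finger opening in m.
Only numpy, scipy, OpenCV 4.12 (cv2) and the standard library are available. Lean on these libraries where they do the work, as an engineer would, in place of code of your own. Each camera call takes 0.05 s, during which the arm holds its last target. There are 200 camera calls.

TASK

The parts from the stripped gearbox are stacked in one pile. Take the pile apart and set each part, the same way up as it is now, flat on the floor of its own wooden dish: the large gear in the largest round dish, the small gear in the medium round dish, the hexagon nut in the square tray, and the coil spring standing in the smallest round dish. Leave the tape measure and the spanner where they are.

Things in the scene. Friction and masses are not known exactly. Their poses are not given: they have to be found in the camera images.
- gear: Large rusty spur gear, bottom of the stack, lying flat on the worktop. 104 mm over the teeth, 20 mm high in all: the toothed body is 12 mm thick, above it stands a round hub 44 mm in diameter from 12 to 20 mm height, by which it can be gripped from above. 0.52 kg nominal. Origin: centre of its underside; z up along its axis.
- pinion: Small dark spur gear (pinion), 60 mm over the teeth, 16 mm high, 0.19 kg nominal, lying on the large gear's hub. Origin: centre of its underside; z up along its axis.
- big_nut: Dark hexagon nut, 36 mm across flats (two flats face its own +x and -x, the others every 60 degrees), 41 mm across corners (corners on its own +y and -y), 17 mm high, 0.1 kg nominal, lying on the pinion. Origin: centre of its underside; z up.
- spring: Bright steel coil spring standing upright on the nut, top of the stack; 31 mm in diameter, 36 mm high, rigid, 0.06 kg nominal. Origin: centre of its underside; z up along its axis.
- gear_dish: Largest round dark wooden dish with a cork-faced floor, fixed on the worktop: 136 mm outside, recess 120 mm in diameter and 5 mm deep. Rim 12 mm and recess floor 7 mm above the worktop. Origin: centre of its underside, z up.
- pinion_dish: Medium round dark wooden dish with a cork-faced floor, fixed: 92 mm outside, recess 76 mm in diameter and 5 mm deep; rim 12 mm and floor 7 mm above the worktop. Origin: centre of its underside, z up.
- nut_tray: Square dark wooden tray with a cork-faced floor, fixed: 70 mm square outside, recess 56 mm square and 5 mm deep; rim 12 mm and floor 7 mm above the worktop; x and y along its sides. Origin: centre of its underside, z up.
- spring_dish: Smallest round dark wooden dish with a cork-faced floor, fixed: 63 mm outside, recess 47 mm in diameter and 5 mm deep; rim 12 mm and floor 7 mm above the worktop. Origin: centre of its underside, z up.
- tape: Yellow tape measure standing on its foot, loose, 37 x 85 x 65 mm, to be left alone. Origin: centre of its underside; y along its length.
- spanner: Rusty open-ended spanner, loose, 153 mm long, 32 mm wide, 7 mm thick, lying flat, to be left alone. Origin: centre of its underside; y along its length.
Not all that is in view belongs to the job. What is shaped like the big_nut but green is not meant.

How it is judged:
By the outcome, as a careful person would: the job done as asked, in the order asked, and still so for the second after the job is handed in, with the robot touching nothing.
It also fails if it takes over 115 s, if anything falls off the work surface, if the arm or the gripper's body presses on something with over 40 N, if the wrist force passes 120 N, or if a joint passes its speed limit or range.

## Working session

There is one attempt and no reset: what is moved stays moved. The work goes in short steps, Python scripts to look and compute and a shell command to move; the robot and the scene stay as the last step left them, time stands still between calls to the robot, and variables do not carry over. Pictures are saved under pics/ and viewed, about 12 in all and at most 16, crops included, and the job is handed in when it is done.

```bash
mkdir -p pics; ls; python3 - <<'E'
from plant import robot
import cv2
print(robot.read_state(), robot.pinch_z)
for n in("top","scene"):
    c=robot.read_camera(n); cv2.imwrite(f"pics/{n}0.png",c["color"][:,:,::-1]); print(n,c["mtx"],c["dist_coeffs"],c["R"],c["t"])
c=robot.read_camera("wrist");print(c["hand_eye"]);cv2.imwrite("pics/wrist0.png",c["color"][:,:,::-1])
E
```

```text
pics
{'t': 0.0, 'q': array([ 1.26461281e+00,  1.31105897e-01,  1.48929181e+00, -3.30098860e-05,
        1.52297907e+00, -8.54197195e-02]), 'dq': array([-0.00038663,  0.00039354, -0.0015539 ,  0.00180613, -0.00082815,
        0.0004831 ]), 'joint_torque': array([-5.02485655e-04, -5.59857595e+01, -4.91754162e+01,  7.69050163e-02,
        3.54957534e-02, -1.82699732e-04]), 'tool_pos': array([0.13121566, 0.58489617, 0.21761357]), 'orientation': array([-1.30661511, -1.04397673,  1.04642631]), 'force': array([-0.57658546, -0.1572029 ,  0.35863618]), 'wrist_torque': array([-0.01096849, -0.05301116,  0.03316228]), 'opening': 0.09294833742790866} 0.0188
top [[402.52218847   0.         280.05634987]
 [  0.         402.52218847 208.30079045]
 [  0.           0.           1.        ]] [-0.05985463  0.          0.          0.          0.        ] [[ 0.01174248 -0.99978942 -0.01682933]
 [-0.99117133 -0.00941507 -0.13225257]
 [ 0.13206627  0.01823372 -0.99107317]] [-0.27273255  0.46289714  0.84587854]
scene [[384.1724665    0.         272.01219163]
 [  0.         384.1724665  207.98853051]
 [  0.           0.           1.        ]] [-0.05499786  0.          0.          0.          0.        ] [[-0.88443733 -0.46661684 -0.00627232]
 [-0.30982721  0.5971993  -0.73983789]
 [ 0.34896664 -0.65239691 -0.67275594]] [0.27633985 0.37179931 0.57385024]
[[ 9.99999781e-01 -2.17779067e-05 -6.60840578e-04  9.01486921e-04]
 [ 6.34068831e-04 -2.51775840e-01  9.67785371e-01 -1.66017981e-01]
 [-1.87460031e-04 -9.67785578e-01 -2.51775772e-01  6.86931194e-02]
 [ 0.00000000e+00  0.00000000e+00  0.00000000e+00  1.00000000e+00]]
```

View pics/top0.png

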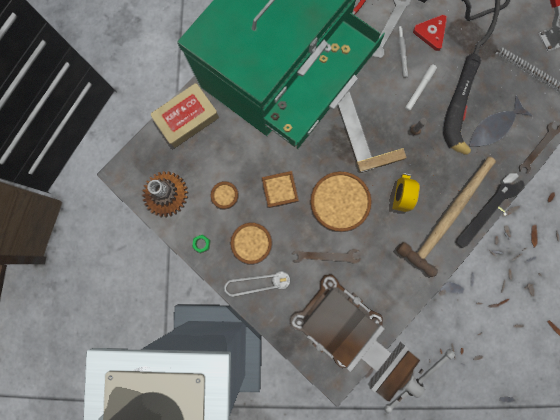

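View pics/scene0.png

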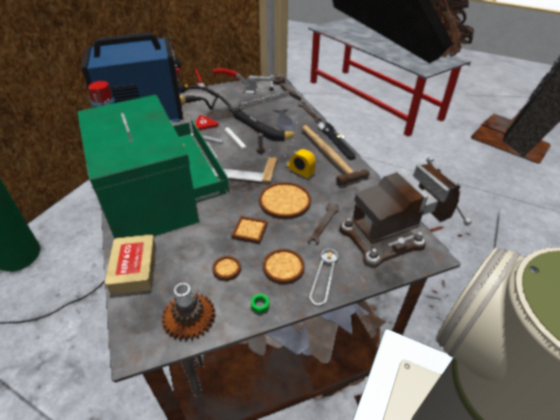

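```bash
cat > h.py <<'E'
import numpy as np, cv2
from scipy.spatial.transform import Rotation as Ro
from plant import robot
def cam(n):
    s=robot.read_state(); c=robot.read_camera(n); c["s"]=s
    if n=="wrist":
        T=np.eye(4); T[:3,:3]=Ro.from_rotvec(s["orientation"]).as_matrix(); T[:3,3]=s["tool_pos"]
        M=np.linalg.inv(T@c["hand_eye"]); c["R"],c["t"]=M[:3,:3],M[:3,3]
    c["bgr"]=c["color"][:,:,::-1].copy(); return c
def ray(c,uv,z):
    p=cv2.undistortPoints(np.array(uv,float).reshape(-1,1,2),c["mtx"],c["dist_coeffs"]).reshape(-1,2)
    d=np.c_[p,np.ones(len(p))]@c["R"]; o=-c["R"].T@c["t"]
    return o+d*((z-o[2])/d[:,2])[:,None]
def proj(c,X):
    return cv2.projectPoints(np.array(X,float).reshape(-1,1,3),cv2.Rodrigues(c["R"])[0],c["t"],c["mtx"],c["dist_coeffs"])[0].reshape(-1,2)
def pose():
    s=robot.read_state(); R=Ro.from_rotvec(s["orientation"]).as_matrix()
    print("t",s["t"],"tcp",s["tool_pos"].round(4),"jaw az deg",np.degrees(np.arctan2(R[1,0],R[0,0])).round(1),"approach",R[:,1].round(3),"F",s["force"].round(1),"open",s["opening"].round(4))
E
python3 - <<'E'
from h import *
pose()
for n in("top","scene"):
    c=cam(n); hsv=cv2.cvtColor(c["bgr"],cv2.COLOR_BGR2HSV)
    m=cv2.inRange(hsv,(8,80,150),(22,255,255)); m=cv2.morphologyEx(m,cv2.MORPH_CLOSE,np.ones((5,5)))
    for k in cv2.findContours(m,cv2.RETR_EXTERNAL,2)[0]:
        if cv2.contourArea(k)<150: continue
        P=ray(c,k,0.007)[:,:2]; M=cv2.moments(P.astype(np.float32)); r=cv2.minAreaRect(P.astype(np.float32)*1000)
        print(n,k.reshape(-1,2).mean(0).round(),np.array([M["m10"],M["m01"]])/M["m00"],np.round(r[0]),np.round(r[1]),round(r[2],1))
    if n=="top":
        for uv,z in(((165,194),.006),((158,187),.089),((201,244),0.01)): print(uv,ray(c,uv,z))
        cv2.imwrite("pics/topz.png",cv2.resize(c["bgr"][160:260,120:250],None,fx=6,fy=6,interpolation=3))
    else:
        cv2.imwrite("pics/scz.png",cv2.resize(c["bgr"][250:350,130:260],None,fx=6,fy=6,interpolation=3))
E
```

```text
Traceback (most recent call last):
  File "h.py", line 18, in pose
    print("t",s["t"],"tcp",s["tool_pos"].round(4),"jaw az deg",np.degrees(np.arctan2(R[1,0],R[0,0])).round(1),"approach",R[:,1].round(3),"F",s["force"].round(1),"open",s["opening"].round(4))
                                                                                                                                                                        ^^^^^^^^^^^^^^^^^^
AttributeError: 'float' object has no attribute 'round'
```

```bash
sed -i 's/s\["opening"\].round(4)/round(s["opening"],4)/' h.py
python3 - <<'E'
from h import *
pose()
for n in("top","scene"):
    c=cam(n); hsv=cv2.cvtColor(c["bgr"],cv2.COLOR_BGR2HSV)
    m=cv2.inRange(hsv,(8,80,150),(22,255,255)); m=cv2.morphologyEx(m,cv2.MORPH_CLOSE,np.ones((5,5)))
    for k in cv2.findContours(m,cv2.RETR_EXTERNAL,2)[0]:
        if cv2.contourArea(k)<150: continue
        P=ray(c,k,0.007)[:,:2]; M=cv2.moments(P.astype(np.float32)); r=cv2.minAreaRect(P.astype(np.float32)*1000)
        print(n,k.reshape(-1,2).mean(0).round(),np.array([M["m10"],M["m01"]])/M["m00"],np.round(r[0]),np.round(r[1]),round(r[2],1))
    if n=="top":
        for uv,z in(((165,194),.006),((158,187),.089),((201,244),0.01)): print(uv,ray(c,uv,z))
        cv2.imwrite("pics/topz.png",cv2.resize(c["bgr"][160:260,120:250],None,fx=6,fy=6,interpolation=3))
    else:
        cv2.imwrite("pics/scz.png",cv2.resize(c["bgr"][250:350,130:260],None,fx=6,fy=6,interpolation=3))
E
```

```text
t 0.15 tcp [0.1313 0.585  0.2178] jaw az deg 77.3 approach [-0.    -0.001 -1.   ] F [-0.   0.5  1. ] open 0.0927
top [252. 244.] [ 0.39131876 -0.20359566] [ 392. -204.] [74. 75.] 46.0
top [224. 195.] [ 0.4983452  -0.14128199] [ 498. -141.] [45. 45.] 65.0
top [341. 201.] [ 0.48629675 -0.40140319] [ 487. -402.] [117. 118.] 0.5
top [280. 189.] [ 0.51272999 -0.26568204] [ 513. -266.] [55. 57.] 13.2
top [457. 206.] [ 0.47081065 -0.66071053] [ 477. -665.] [ 19. 282.] 52.8
top [382. 159.] [ 0.58347604 -0.49633066] [ 584. -496.] [ 23. 110.] 17.7
(165, 194) [[ 0.49891207 -0.00678804  0.006     ]]
(158, 187) [[ 0.49951986 -0.01727115  0.089     ]]
(201, 244) [[ 0.38713396 -0.09399624  0.01      ]]
scene [225. 267.] [ 0.49929303 -0.13998481] [ 500. -140.] [46. 46.] 69.8
scene [284. 265.] [ 0.39189816 -0.20293086] [ 392. -203.] [79. 73.] 27.5
scene [125. 263.] [ 0.70476055 -0.06042087] [705. -61.] [ 92. 135.] 36.2
scene [249. 228.] [ 0.51368346 -0.26592231] [ 514. -266.] [59. 57.] 12.9
scene [283. 200.] [ 0.48784317 -0.40187347] [ 487. -401.] [123. 115.] 27.4
scene [269. 169.] [ 0.58644585 -0.50056375] [ 587. -500.] [ 24. 108.] 18.5
scene [325. 147.] [ 0.48345557 -0.6784729 ] [ 485. -679.] [ 20. 286.] 51.7
```

View pics/topz.png

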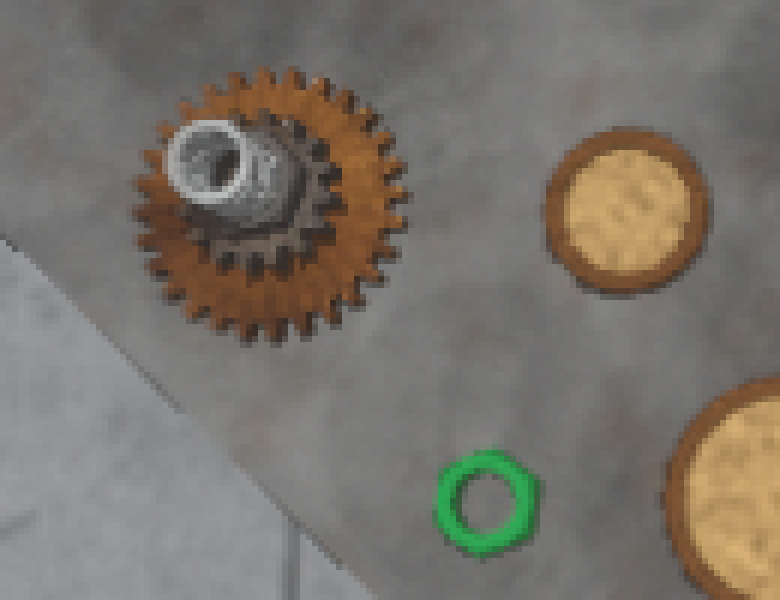

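View pics/scz.png

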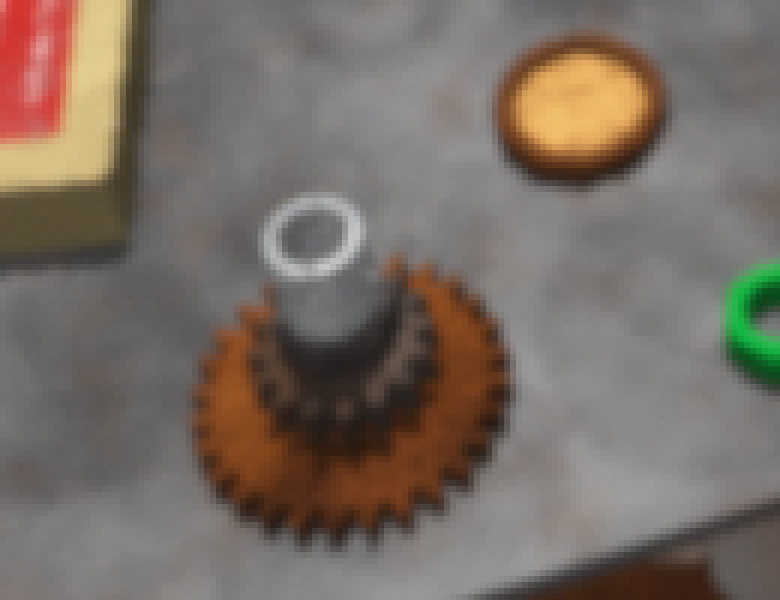

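```bash
python3 - <<'E'
from h import *
t=cam("top"); s=cam("scene")
print("spring top",ray(t,(154.1,186.4),.089),ray(s,(181.8,288.9),.089))
print("gear top",ray(t,(164.8,193.8),.012),"scene",ray(s,(130+351/6,250+402/6),.012))
E
python3 -m inch '[[-1,0.06,-0.06,0.02,0],[-1,0.1,-0.12,0.02,0],[-1,0.14,-0.18,0.02,0],[-1,0.18,-0.24,0.02,0],[-1,0.22,-0.3,0.02,0],[-1,0.26,-0.36,0.02,0],[-1,0.28,-0.42,0.02,0],[-1,0.3,-0.45,0.02,0]]' 15
```

```text
spring top [[ 0.50072121 -0.00903694  0.089     ]] [[ 0.50048548 -0.00686628  0.089     ]]
gear top [[ 0.49836084 -0.00817793  0.012     ]] scene [[0.49410273 0.00145342 0.012     ]]
t: 1.35
tool_pos: [0.4103, 0.1726, 0.2387]
orientation: [-1.306, -1.046, 1.045]
force: [1.4, 0.2, -0.2]
opening: 0.0929
```

```bash

python3 -m inch '[[-1,0.03,-0.06,-0.01,0],[-1,0.06,-0.12,-0.03,0],[-1,0.09,-0.18,-0.06,0],[-1,0.09,-0.18,-0.07,0],[-1,0.09,-0.18,-0.07,0]]' 15
python3 - <<'E'
from h import *
pose(); c=cam("wrist"); cv2.imwrite("pics/w1.png",c["bgr"])
print(proj(c,[[.5,-.008,.089],[.5,-.008,0.053]]))
E
```

```text
t: 1.98
tool_pos: [0.4993, -0.0087, 0.1668]
orientation: [-1.305, -1.041, 1.044]
force: [-0.3, 0.1, 0.1]
opening: 0.093
t 1.975 tcp [ 0.4993 -0.0087  0.1668] jaw az deg 77.2 approach [-0.003  0.    -1.   ] F [-0.3  0.1  0.1] open 0.093
[[280.55315186 209.91393721]
 [280.56705094 200.04092574]]
```

View pics/w1.png

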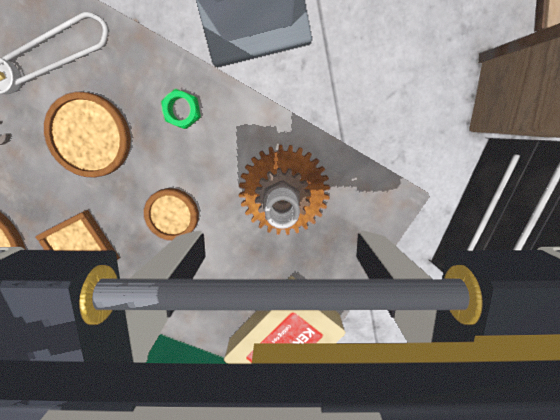

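```bash

python3 - <<'E'
from h import *
c=cam("wrist"); g=cv2.cvtColor(c["bgr"],cv2.COLOR_BGR2GRAY); print(c["mtx"][0,0])
hsv=cv2.cvtColor(c["bgr"],cv2.COLOR_BGR2HSV); roi=np.zeros_like(g); cv2.circle(roi,(284,190),52,255,-1)
m=cv2.inRange(hsv,(5,110,50),(20,255,255))&roi
k=max(cv2.findContours(cv2.morphologyEx(m,cv2.MORPH_CLOSE,np.ones((7,7))),0,2)[0],key=cv2.contourArea)
(e,r)=cv2.minEnclosingCircle(k); print("gear",e,r,ray(c,e,.012))
print("spring",ray(c,(283,206),.089))
cv2.imwrite("pics/w1z.png",cv2.resize(c["bgr"][140:240,230:340],None,fx=6,fy=6,interpolation=3))
E
```

```text
291.50545889618724
gear (282.5810546875, 189.0209503173828) 45.15290069580078 [[ 0.49879792 -0.00413552  0.012     ]]
spring [[ 0.4978893  -0.00410533  0.089     ]]
```

View pics/w1z.png

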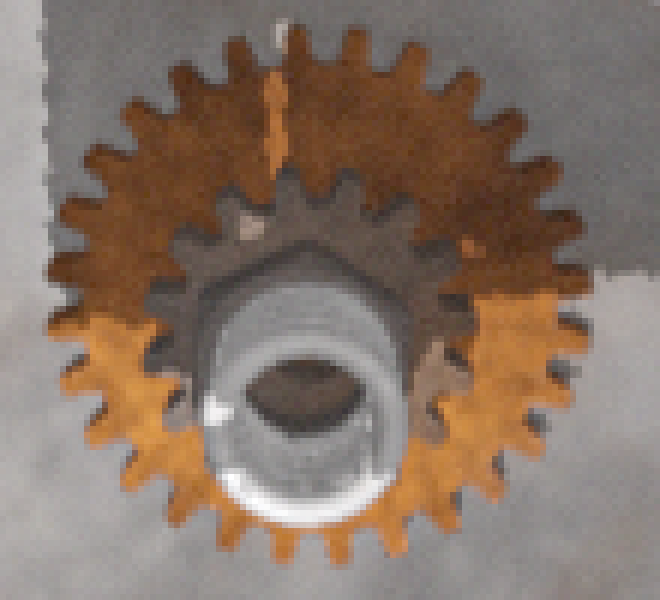

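```bash

python3 -m inch '[[-0.3,0,0.0007,-0.03,0],[-0.3,0,0.0007,-0.06,0],[-0.3,0,0.0007,-0.085,0],[-0.3,0,0.0007,-0.1,0],[-0.3,0,0.0007,-0.104,0],[-0.3,0,0.0007,-0.104,0]]' 15
python3 -m inch '[[1,0,0,0,0],[1,0,0,0,0],[1,0,0,0,0],[1,0,0,0,0],[1,0,0,0,0],[1,0,0,0,0]]' 15
```

```text
t: 2.82
tool_pos: [0.5007, -0.006, 0.0659]
orientation: [-1.306, -1.047, 1.044]
force: [0.8, 0.8, 0.3]
opening: 0.0604
t: 3.58
tool_pos: [0.5009, -0.0061, 0.0662]
orientation: [-1.307, -1.047, 1.044]
force: [-2.0, -1.3, 3.0]
opening: 0.0309
```

```bash

python3 -m inch '[[1,0,0,0.01,0],[1,0,0,0.03,0],[1,0,-0.01,0.06,0],[1,0,-0.05,0.06,0],[1,-0.001,-0.09,0.06,0],[1,-0.001,-0.125,0.06,0],[1,-0.001,-0.135,0.06,0],[1,-0.001,-0.135,0.06,0]]' 15
python3 - <<'E'
from h import *
pose(); c=cam("wrist"); cv2.imwrite("pics/w2.png",c["bgr"])
E
```

```text
t: 4.58
tool_pos: [0.4998, -0.1412, 0.1263]
orientation: [-1.307, -1.046, 1.043]
force: [0.8, 0.3, -1.4]
opening: 0.0306
t 4.575 tcp [ 0.4998 -0.1412  0.1263] jaw az deg 77.3 approach [ 0.002  0.001 -1.   ] F [ 0.8  0.3 -1.4] open 0.0306
```

View pics/w2.png

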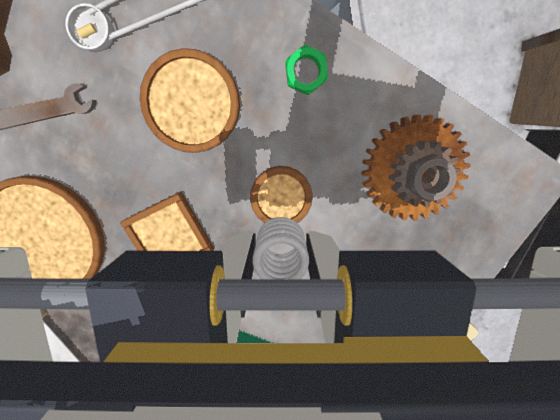

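```bash

python3 -m inch '[[1,-0.0005,0,-0.03,0],[1,-0.0005,0,-0.06,0],[1,-0.0005,0,-0.085,0],[1,-0.0005,0,-0.096,0],[1,-0.0005,0,-0.102,0],[1,-0.0005,0,-0.104,0],[1,-0.0005,0,-0.104,0]]' 15
```

```text
t: 5.5
tool_pos: [0.4999, -0.1406, 0.0229]
orientation: [-1.307, -1.047, 1.043]
force: [-0.7, -0.7, -0.2]
opening: 0.0305
```

```bash

python3 -m inch '[[1,0,0,-0.001,0],[1,0,0,-0.002,0],[1,0,0,-0.003,0],[1,0,0,-0.003,0]]' 15
```

```text
t: 6.0
tool_pos: [0.5001, -0.1408, 0.0202]
orientation: [-1.308, -1.047, 1.043]
force: [0.1, 1.0, 1.2]
opening: 0.0308
```

```bash

python3 -m inch '[[1,0,0,-0.001,0],[1,0,0,-0.002,0],[1,0,0,-0.002,0]]' 15
```

```text
t: 6.38
tool_pos: [0.5006, -0.1409, 0.02]
orientation: [-1.308, -1.048, 1.043]
force: [-8.0, 2.8, 17.9]
opening: 0.0306
```

```bash

python3 -m inch '[[1,0,0,0.002,0],[-0.2,0,0,0.002,0],[-0.2,0,0,0.002,0],[-0.2,0,0,0.002,0],[-0.2,0,0,0.03,0],[-0.2,0,0,0.07,0],[-0.5,0,0,0.12,0],[-0.5,0,0.02,0.13,0]]' 15
python3 -m inch '[[-0.5,0,0.04,0,0],[-0.5,0,0.08,0,0],[-0.5,0,0.11,-0.01,0],[-0.5,0,0.112,-0.01,0],[-0.5,0,0.112,-0.01,0]]' 15
python3 - <<'E'
from h import *
pose(); c=cam("wrist"); cv2.imwrite("pics/w3.png",c["bgr"])
np.save("w3.npy",{k:c[k] for k in("mtx","dist_coeffs","R","t","bgr")},allow_pickle=True)
print(proj(c,[[.5,-.008,.053],[.5,-.008,.036],[.5,-.141,.043]]))
E
```

```text
t: 7.38
tool_pos: [0.5029, -0.1223, 0.1542]
orientation: [-1.315, -1.05, 1.04]
force: [0.7, 0.4, -1.6]
opening: 0.0681
t: 8.0
tool_pos: [0.5026, -0.0102, 0.1437]
orientation: [-1.314, -1.05, 1.041]
force: [-0.4, -0.6, -0.7]
opening: 0.0696
t 8.0 tcp [ 0.5026 -0.0102  0.1437] jaw az deg 77.3 approach [ 0.009 -0.003 -1.   ] F [-0.4 -0.6 -0.7] open 0.0696
[[281.42404937 201.17683127]
 [281.38684704 196.69558823]
 [147.93870528 227.64072313]]
```

View pics/w3.png

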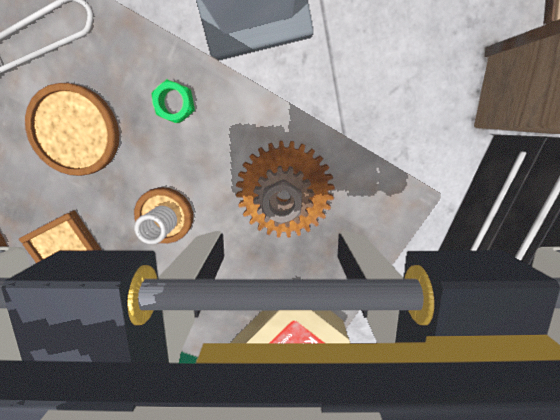

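```bash
python3 - <<'E'
import cv2
b=cv2.imread("pics/w3.png"); cv2.imwrite("pics/w3z.png",cv2.convertScaleAbs(cv2.resize(b[155:245,245:325],None,fx=6,fy=6,interpolation=3),alpha=2))
E
```

```text
(no output)
```

View pics/w3z.png

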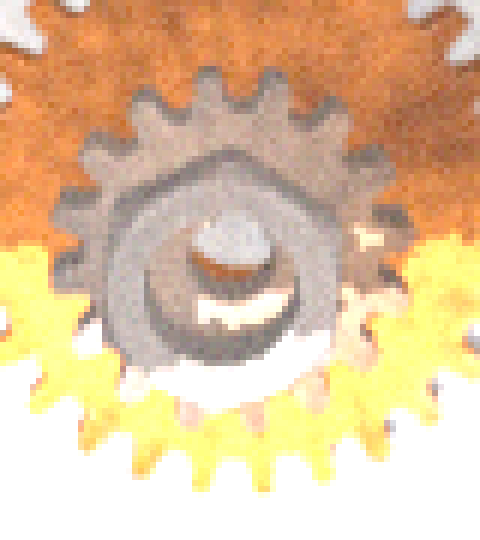

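```bash

python3 -m inch '[[-0.5,-0.004,0.003,-0.03,0],[-0.5,-0.004,0.003,-0.06,0],[-0.5,-0.004,0.003,-0.085,0],[-0.5,-0.004,0.003,-0.096,0],[-0.5,-0.004,0.003,-0.099,0],[-0.5,-0.004,0.003,-0.099,0]]' 20
python3 - <<'E'
from h import *
pose()
E
```

```text
t: 8.8
tool_pos: [0.4995, -0.0081, 0.0459]
orientation: [-1.316, -1.05, 1.039]
force: [-0.2, 0.5, -0.1]
opening: 0.0696
t 8.8 tcp [ 0.4995 -0.0081  0.0459] jaw az deg 77.2 approach [ 0.011 -0.003 -1.   ] F [-0.2  0.5 -0.1] open 0.0696
```

```bash

python3 -m inch '[[-0.5,-0.001,0.0005,-0.002,0],[0.1,-0.001,0.0005,-0.002,0],[1,-0.001,0.0005,-0.002,0],[1,-0.001,0.0005,-0.002,0],[1,-0.001,0.0005,-0.002,0],[1,-0.001,0.0005,-0.002,0],[1,-0.001,0.0005,-0.002,0]]' 20
python3 -m inch '[[1,0,0,0.005,0],[1,0,0,0.02,0],[1,0,0,0.04,0],[1,0,-0.04,0.06,0],[1,0,-0.08,0.06,0],[1,0.003,-0.12,0.06,0],[1,0.006,-0.16,0.06,0],[1,0.01,-0.18,0.06,0]]' 20
```

```text
t: 9.68
tool_pos: [0.4985, -0.0076, 0.0439]
orientation: [-1.316, -1.05, 1.039]
force: [0.2, 0.1, 0.4]
opening: 0.0361
t: 10.68
tool_pos: [0.5089, -0.1896, 0.1051]
orientation: [-1.318, -1.05, 1.038]
force: [-0.1, 0.4, -1.8]
opening: 0.036
```

```bash

python3 -m inch '[[1,0.003,-0.04,0,0],[1,0.004,-0.076,0,0],[1,0.004,-0.076,-0.03,0],[1,0.004,-0.076,-0.06,0],[1,0.004,-0.076,-0.075,0],[1,0.004,-0.076,-0.084,0],[1,0.004,-0.076,-0.087,0],[1,0.004,-0.076,-0.087,0]]' 20
python3 - <<'E'
from h import *
pose(); c=cam("wrist"); cv2.imwrite("pics/w4.png",c["bgr"])
E
```

```text
t: 11.68
tool_pos: [0.5134, -0.2657, 0.0189]
orientation: [-1.319, -1.05, 1.038]
force: [-0.1, -0.7, 0.4]
opening: 0.036
t 11.675 tcp [ 0.5134 -0.2657  0.0189] jaw az deg 77.1 approach [ 0.013 -0.004 -1.   ] F [-0.1 -0.7  0.4] open 0.036
```

View pics/w4.png

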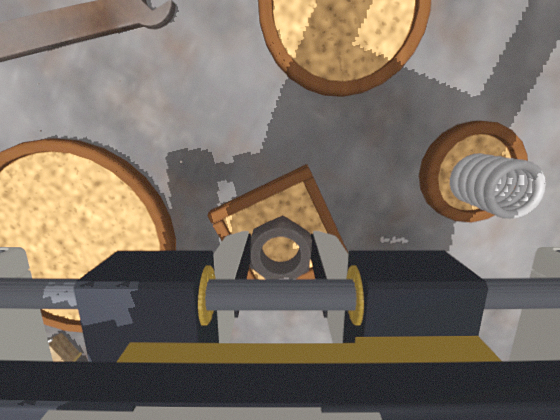

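```bash

python3 -m inch '[[1,0,0,-0.002,0],[1,0,0,-0.003,0],[1,0,0,-0.004,0],[1,0,0,-0.004,0]]' 20
python3 -m inch '[[1,0,0,-0.001,0],[1,0,0,-0.0015,0],[1,0,0,-0.0015,0]]' 20
```

```text
t: 12.22
tool_pos: [0.5135, -0.2658, 0.015]
orientation: [-1.319, -1.05, 1.038]
force: [0.1, -0.6, -0.3]
opening: 0.0364
t: 12.6
tool_pos: [0.5136, -0.2659, 0.0148]
orientation: [-1.319, -1.05, 1.038]
force: [-5.6, 3.5, 11.5]
opening: 0.036
```

```bash

python3 -m inch '[[1,0,0,0.001,0],[-0.3,0,0,0.001,0],[-0.3,0,0,0.001,0],[-0.3,0,0,0.001,0],[-0.3,0,0,0.03,0],[-0.5,0,0,0.07,0],[-1,0,0.02,0.11,0],[-1,0,0.05,0.13,0]]' 20
python3 -m inch '[[-1,-0.002,0.06,0,0],[-1,-0.004,0.12,0,0],[-1,-0.01,0.17,0,0],[-1,-0.016,0.21,-0.01,0],[-1,-0.016,0.21,-0.01,0],[-1,-0.016,0.21,-0.01,0]]' 20
python3 - <<'E'
from h import *
pose(); c=cam("wrist"); cv2.imwrite("pics/w5.png",c["bgr"])
print(proj(c,[[.5,-.008,.036],[.5,-.008,.012]]), proj(c,[[.5,-.141,.043],[.513,-.266,.024]]))
b=c["bgr"]; cv2.imwrite("pics/w5z.png",np.hstack([cv2.resize(b,(448,336)),cv2.resize(b[135:245,230:340],(336,336),interpolation=3)]))
E
```

```text
t: 13.6
tool_pos: [0.5147, -0.2166, 0.1477]
orientation: [-1.323, -1.051, 1.036]
force: [-0.3, -0.6, 0.6]
opening: 0.0847
t: 14.35
tool_pos: [0.4988, -0.007, 0.1378]
orientation: [-1.324, -1.051, 1.037]
force: [0.1, -0.2, 0.3]
opening: 0.0933
t 14.35 tcp [ 0.4988 -0.007   0.1378] jaw az deg 77.1 approach [ 0.017 -0.007 -1.   ] F [ 0.1 -0.2  0.3] open 0.0933
[[279.16866111 201.77713189]
 [279.34675571 195.60764911]] [[143.93262094 233.48848381]
 [ 47.31309161 261.94113998]]
```

View pics/w5z.png

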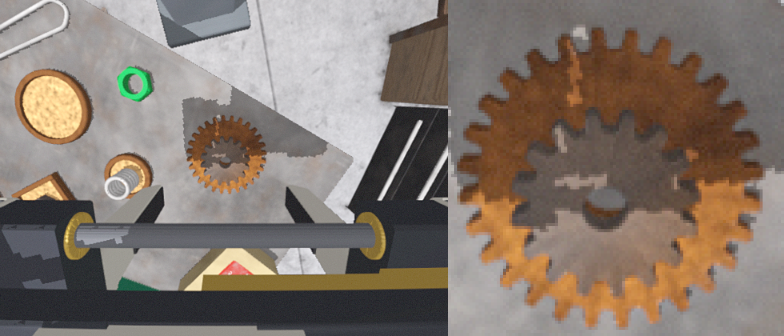

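```bash

python3 -m inch '[[-1,0.001,0.0015,-0.03,0],[-1,0.001,0.0015,-0.06,0],[-1,0.001,0.0015,-0.09,0],[-1,0.001,0.0015,-0.105,0],[-1,0.001,0.0015,-0.111,0],[-1,0.001,0.0015,-0.111,0],[-1,0.001,0.0015,-0.111,0]]' 25
python3 -m inch '[[0,0,0,0,0],[1,0,0,0,0],[1,0,0,0,0],[1,0,0,0,0],[1,0,0,0,0],[1,0,0,0,0]]' 25
```

```text
t: 15.28
tool_pos: [0.5011, -0.0061, 0.0282]
orientation: [-1.326, -1.052, 1.035]
force: [-0.1, 0.5, 0.7]
opening: 0.0929
t: 16.02
tool_pos: [0.5011, -0.0062, 0.0283]
orientation: [-1.326, -1.052, 1.035]
force: [-1.2, -0.5, 1.5]
opening: 0.0583
```

```bash

python3 -m inch '[[1,0,0,0.005,0],[1,0,0,0.02,0],[1,0,0,0.05,0],[1,-0.015,-0.03,0.06,0],[1,-0.03,-0.07,0.06,0],[1,-0.05,-0.11,0.06,0],[1,-0.075,-0.15,0.06,0],[1,-0.1,-0.185,0.06,0]]' 25
python3 -m inch '[[1,-0.008,-0.012,0,0],[1,-0.008,-0.012,0,0],[1,-0.008,-0.012,0,0]]' 25
python3 - <<'E'
from h import *
pose(); c=cam("wrist"); cv2.imwrite("pics/w6.png",c["bgr"])
E
```

```text
t: 17.02
tool_pos: [0.4005, -0.1926, 0.0894]
orientation: [-1.327, -1.053, 1.035]
force: [-0.3, -0.5, -1.7]
opening: 0.0589
t: 17.4
tool_pos: [0.3932, -0.204, 0.0898]
orientation: [-1.327, -1.054, 1.035]
force: [-0.8, 0.1, -2.4]
opening: 0.059
t 17.4 tcp [ 0.3932 -0.204   0.0898] jaw az deg 77.1 approach [ 0.021 -0.008 -1.   ] F [-0.8  0.1 -2.4] open 0.059
```

View pics/w6.png

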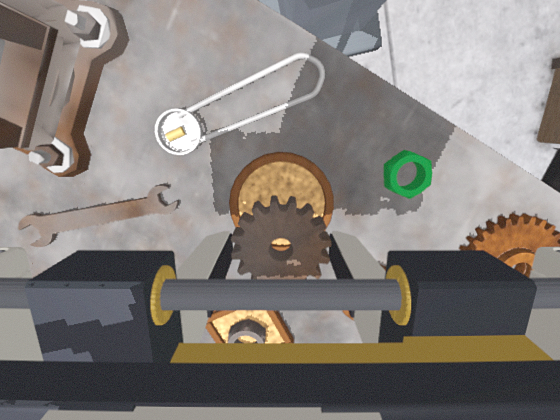

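```bash

python3 -m inch '[[1,0,0.0005,-0.02,0],[1,0,0.0005,-0.045,0],[1,0,0.0005,-0.06,0],[1,0,0.0005,-0.068,0],[1,0,0.0005,-0.072,0],[1,0,0.0005,-0.072,0],[1,0,0.0005,-0.073,0],[1,0,0.0005,-0.073,0]]' 25
python3 -m inch '[[1,0,0,-0.001,0],[1,0,0,-0.002,0],[1,0,0,-0.002,0]]' 25
```

```text
t: 18.45
tool_pos: [0.3934, -0.2035, 0.017]
orientation: [-1.328, -1.054, 1.035]
force: [-0.2, -0.3, -2.5]
opening: 0.0586
t: 18.82
tool_pos: [0.3936, -0.2037, 0.0153]
orientation: [-1.328, -1.054, 1.035]
force: [-0.3, 0.8, 0.2]
opening: 0.0586
```

```bash

python3 -m inch '[[1,0,0,-0.001,0],[1,0,0,-0.0015,0],[1,0,0,-0.0015,0]]' 25
```

```text
t: 19.2
tool_pos: [0.3937, -0.2037, 0.0152]
orientation: [-1.327, -1.054, 1.035]
force: [-7.8, 5.6, 18.1]
opening: 0.0587
```

```bash

python3 -m inch '[[1,0,0,0.001,0],[-0.8,0,0,0.001,0],[-0.8,0,0,0.001,0],[-0.8,0,0,0.001,0],[-0.8,0,0,0.03,0],[-0.8,0,0,0.08,0],[-0.5,0.02,0.04,0.12,0],[-0.5,0.04,0.08,0.12,0]]' 25
python3 -m inch '[[-0.5,0.025,0.05,0,0],[-0.5,0.05,0.1,0,0],[-0.5,0.065,0.12,0,0],[-0.5,0.065,0.12,0,0],[-0.5,0.065,0.12,0,0]]' 25
python3 - <<'E'
from h import *
pose(); c=cam("wrist"); cv2.imwrite("pics/w7.png",c["bgr"])
hsv=cv2.cvtColor(c["bgr"],cv2.COLOR_BGR2HSV); p0=proj(c,[[.4985,-.004,.012],[.4985,-.004,.020]]);print(p0)
roi=np.zeros(hsv.shape[:2],np.uint8); cv2.circle(roi,tuple(int(v) for v in p0[0]),60,255,-1)
m=cv2.inRange(hsv,(5,110,50),(20,255,255))&roi
k=max(cv2.findContours(cv2.morphologyEx(m,cv2.MORPH_CLOSE,np.ones((7,7))),0,2)[0],key=cv2.contourArea)
(e,r)=cv2.minEnclosingCircle(k); print("gear",e,r,ray(c,e,.012)); P=ray(c,k,.012)[:,:2].astype(np.float32)*1000; print(cv2.minEnclosingCircle(P))
b=c["bgr"]; u,v=map(int,p0[0]); cv2.imwrite("pics/w7z.png",np.hstack([cv2.resize(b,(448,336)),cv2.resize(b[v-55:v+55,u-55:u+55],(336,336),interpolation=3)]));print(u,v)
E
```

```text
t: 20.2
tool_pos: [0.4367, -0.1242, 0.1396]
orientation: [-1.335, -1.057, 1.032]
force: [0.6, 0.3, -0.1]
opening: 0.0709
t: 20.82
tool_pos: [0.5012, -0.0048, 0.1393]
orientation: [-1.335, -1.056, 1.032]
force: [-0.0, -0.8, 0.0]
opening: 0.0695
t 20.825 tcp [ 0.5012 -0.0048  0.1393] jaw az deg 77.0 approach [ 0.027 -0.011 -1.   ] F [-0.  -0.8  0. ] open 0.0695
[[280.47484707 189.97526451]
 [280.43208749 191.86351971]]
gear (280.37335205078125, 190.1069793701172) 49.72391128540039 [[ 0.49861214 -0.00413293  0.012     ]]
((500.3151550292969, -4.321264266967773), 51.6016960144043)
280 189
```

View pics/w7z.png

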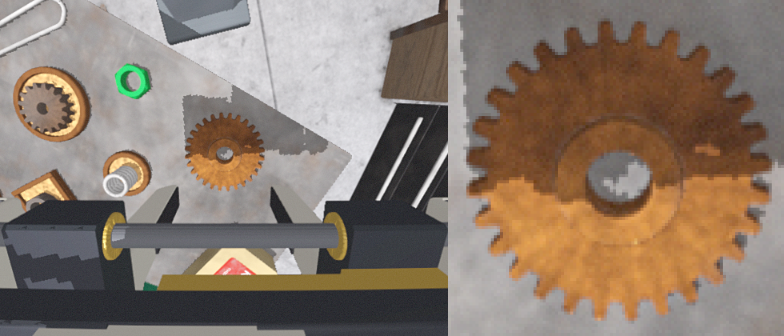

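```bash

python3 -m inch '[[-0.5,-0.002,0.001,-0.03,0],[-0.5,-0.002,0.001,-0.06,0],[-0.5,-0.002,0.001,-0.09,0],[-0.5,-0.002,0.001,-0.112,0],[-0.5,-0.002,0.001,-0.12,0],[-0.5,-0.002,0.001,-0.124,0],[-0.5,-0.002,0.001,-0.124,0],[-0.5,-0.002,0.001,-0.124,0]]' 50
```

```text
t: 21.88
tool_pos: [0.5, -0.0043, 0.0163]
orientation: [-1.337, -1.057, 1.031]
force: [-0.4, 0.4, -0.4]
opening: 0.0701
```

```bash

python3 -m inch '[[-0.5,0,0,-0.001,0],[-0.5,0,0,-0.002,0],[-0.5,0,0,-0.0027,0],[-0.5,0,0,-0.0027,0]]' 50
python3 -m inch '[[0,0,0,0,0],[1,0,0,0,0],[1,0,0,0,0],[1,0,0,0,0],[1,0,0,0,0],[1,0,0,0,0]]' 50
```

```text
t: 22.38
tool_pos: [0.4998, -0.0042, 0.0135]
orientation: [-1.336, -1.057, 1.031]
force: [-0.1, -0.1, 0.3]
opening: 0.0696
t: 23.12
tool_pos: [0.4998, -0.0043, 0.0135]
orientation: [-1.336, -1.057, 1.031]
force: [-0.3, -0.7, 0.4]
opening: 0.0423
```

```bash

python3 -m inch '[[1,0,0,0.003,0],[1,0,0,0.01,0],[1,0,0,0.03,0],[1,0,0,0.06,0],[1,0,0,0.085,0],[1,0,0,0.085,0]]' 50
python3 - <<'E'
from h import *
pose(); c=cam("wrist"); cv2.imwrite("pics/w8.png",c["bgr"])
hsv=cv2.cvtColor(c["bgr"],cv2.COLOR_BGR2HSV)
print(proj(c,[[.5,-.0043,.099]]))
E
```

```text
t: 23.88
tool_pos: [0.5017, -0.0044, 0.101]
orientation: [-1.34, -1.06, 1.029]
force: [0.8, 0.1, -3.9]
opening: 0.0426
t 23.875 tcp [ 0.5017 -0.0044  0.101 ] jaw az deg 76.9 approach [ 0.034 -0.012 -0.999] F [ 0.8  0.1 -3.9] open 0.0426
[[278.68559862 239.74251841]]
```

View pics/w8.png

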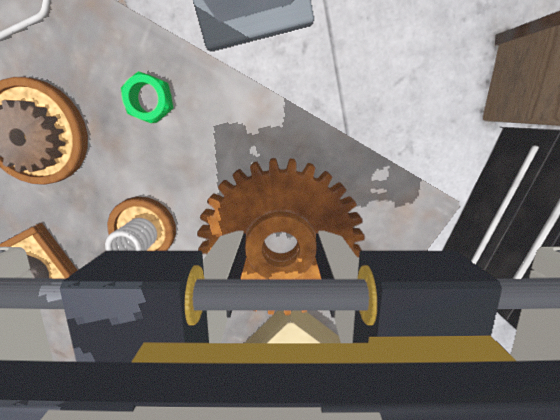

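```bash

python3 -m inch '[[1,0,-0.02,0,0],[1,0,-0.055,0,0],[1,0,-0.095,0,0],[1,-0.003,-0.135,0,0],[1,-0.006,-0.175,0,0],[1,-0.009,-0.215,0,0],[1,-0.011,-0.255,0,0],[1,-0.013,-0.29,0,0]]' 50
python3 -m inch '[[1,-0.002,-0.04,0,0],[1,-0.002,-0.075,0,0],[1,-0.002,-0.1,0,0],[1,-0.002,-0.108,0,0],[1,-0.002,-0.108,0,0],[1,-0.002,-0.108,0,0]]' 50
```

```text
t: 24.92
tool_pos: [0.4862, -0.295, 0.0969]
orientation: [-1.335, -1.057, 1.03]
force: [1.2, -0.1, -4.1]
opening: 0.0427
t: 25.68
tool_pos: [0.4841, -0.4017, 0.0962]
orientation: [-1.333, -1.057, 1.03]
force: [0.1, 0.5, -4.2]
opening: 0.0422
```

```bash

python3 -m inch '[[1,0.003,0,-0.015,0],[1,0.003,0,-0.035,0],[1,0.003,0,-0.053,0],[1,0.003,0,-0.063,0],[1,0.003,0,-0.067,0],[1,0.003,0,-0.069,0],[1,0.003,0,-0.069,0],[1,0.003,0,-0.069,0]]' 50
python3 - <<'E'
from h import *
pose(); c=cam("wrist"); cv2.imwrite("pics/w9.png",c["bgr"])
E
```

```text
t: 26.68
tool_pos: [0.4875, -0.4021, 0.0279]
orientation: [-1.334, -1.057, 1.03]
force: [0.2, -0.1, -4.1]
opening: 0.0424
t 26.675 tcp [ 0.4875 -0.4021  0.0279] jaw az deg 76.9 approach [ 0.029 -0.01  -1.   ] F [ 0.2 -0.1 -4.1] open 0.0424
```

View pics/w9.png

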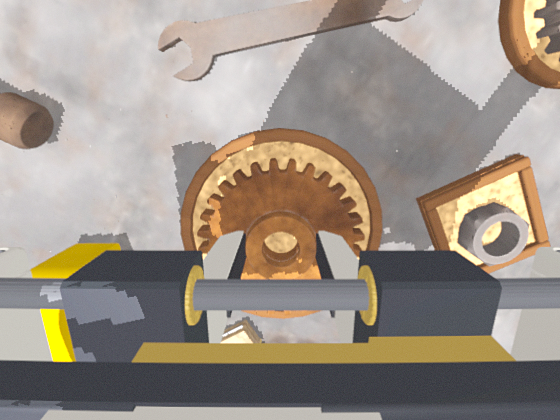

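```bash

python3 -m inch '[[1,0,0,-0.002,0],[1,0,0,-0.004,0],[1,0,0,-0.006,0],[1,0,0,-0.007,0],[1,0,0,-0.007,0]]' 50
python3 -m inch '[[1,0,0,-0.001,0],[1,0,0,-0.0015,0],[1,0,0,-0.0015,0]]' 50
```

```text
t: 27.35
tool_pos: [0.4874, -0.402, 0.0208]
orientation: [-1.334, -1.057, 1.03]
force: [0.6, -0.8, -3.6]
opening: 0.0424
t: 27.72
tool_pos: [0.4876, -0.4021, 0.0205]
orientation: [-1.334, -1.057, 1.03]
force: [-3.9, 3.6, 6.7]
opening: 0.0425
```

```bash

python3 -m inch '[[1,0,0,0.0007,0],[-0.4,0,0,0.0007,0],[-0.4,0,0,0.0007,0],[-0.4,0,0,0.0007,0],[-0.4,0,0,0.03,0],[-0.4,0,0,0.08,0],[-0.4,0,0.02,0.13,0],[-0.4,-0.02,0.06,0.18,0]]' 50
python3 -m inch '[[-0.4,0,0.04,0.01,0],[-0.4,0,0.08,0.02,0],[-0.4,0,0.08,0.02,0]]' 50
python3 - <<'E'
from h import *
pose(); c=cam("wrist"); s=cam("scene"); t=cam("top")
D={"gear":(.487,-.4016,.027),"pin":(.392,-.2033,.023),"nut":(.5132,-.2658,.024),"spr":(.499,-.1405,.043)}
im=[]
for k in(s,t,c):
    b=k["bgr"]
    if k is c: im.append(cv2.resize(b,(400,300)))
    else:
        p=proj(k,list(D.values())); a=np.maximum(p.min(0).astype(int)-30,0); e=p.max(0).astype(int)+30
        q=b[a[1]:e[1],a[0]:e[0]]; r=min(400/q.shape[1],300/q.shape[0]); q=cv2.resize(q,None,fx=r,fy=r,interpolation=3)
        im.append(cv2.copyMakeBorder(q,0,300-q.shape[0],0,400-q.shape[1],0))
im.append(0*im[0]); cv2.imwrite("pics/fin.png",np.vstack([np.hstack(im[:2]),np.hstack(im[2:])]))
cv2.imwrite("pics/fs.png",s["bgr"]);cv2.imwrite("pics/ft.png",t["bgr"])
print(proj(c,list(D.values())).round(1)*400/560)
E
```

```text
t: 28.72
tool_pos: [0.4694, -0.3451, 0.1993]
orientation: [-1.337, -1.058, 1.03]
force: [0.3, -0.4, 0.6]
opening: 0.065
t: 29.1
tool_pos: [0.4703, -0.2635, 0.2209]
orientation: [-1.338, -1.061, 1.031]
force: [0.5, -0.8, -0.3]
opening: 0.0649
t 29.1 tcp [ 0.4703 -0.2635  0.2209] jaw az deg 77.1 approach [ 0.033 -0.012 -0.999] F [ 0.5 -0.8 -0.3] open 0.0649
[[128.5        153.14285714]
 [225.42857143  73.71428571]
 [204.42857143 150.21428571]
 [275.71428571 130.07142857]]
```

View pics/fin.png

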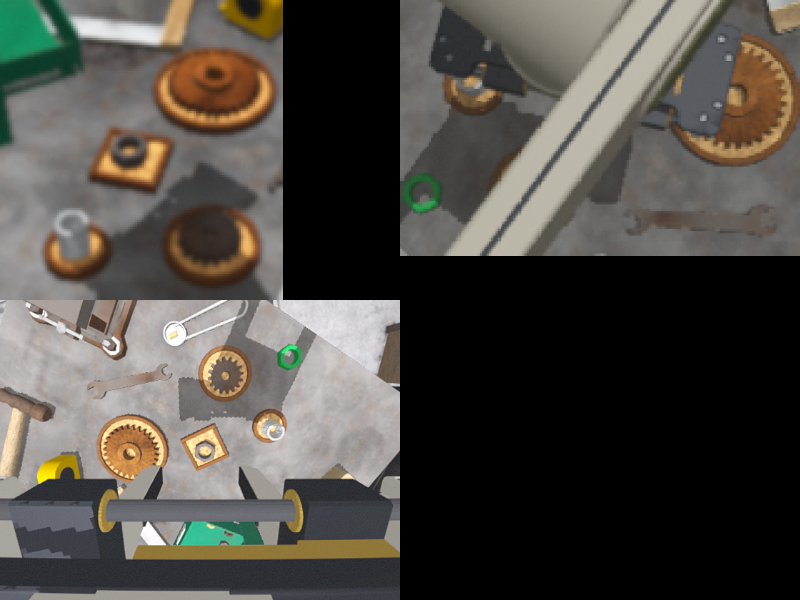

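```bash
python3 -c "
from plant import robot
print(robot.close_job())"
```

```text
the job is handed in; nothing more can be done
None
```

The pile is apart and each part is in its own dish: the spring in the smallest round dish, the nut in the square tray, the pinion in the medium dish and the large gear in the largest dish. I unstacked from the top down and lowered each part until the wrist felt the dish floor, at 7 to 18 N, before releasing it. The job was handed in at about 29 s of the 115 s allowed.

**Last checks:** the final wrist and scene pictures show all four parts upright inside their recesses, within a few mm of centre by eye, with the gripper clear of everything. The arm hid the pinion and nut in the top picture, so those two rest on the other two views. I did not measure the tape measure and spanner; I never moved or touched them, and they appear in place in the pictures.

**Disagreements:** the tool tilted gradually to about 2° over the run. The jaws closed to 42.4 mm on the 44 mm hub and to 58.5 mm on the 60 mm pinion. None of this affected the holds or the placing.

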